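# Load the dark chocolate slabs into the blue holder

### The job

Pick up the pile of three dark chocolate slabs (the dark brown ones, not the tan milk or the cream white ones) all together and put it in the open blue steel holder: tip the pile lengthways by about 15 degrees so that one lower end goes in first, down along a short wall of the holder, then lower the other end until the pile is level and stands on the holder's floor. Let go only then, leaving all three slabs standing in the holder.

Things in the scene. Friction and masses are not known exactly. Their poses are not given: they have to be found in the camera images.
- slab_mid_center (a point): Middle one of three loose dark brown slabs (84 long x, 16 thick y, 90 high z) standing on edge, faces together: a free-standing pile 84 x 49 x 90 mm, ~0.45 kg. Point: the slab's centre, 45 mm up; z up, x along the pile, y across it. Grip the pile across y, fingers on its upper half: 54 mm of it stays above the holder's rim. Like piles, tan and cream, stand 30 mm or more away.
- slab_left_center (a point): Outer dark brown slab on the pile's +y side, same size and axes as the middle one, loose. Point: its centre, 45 mm up, 16.5 mm in +y from the middle slab's centre.
- slab_right_center (a point): Outer dark brown slab on the pile's -y side, same size and axes as the middle one, loose. Point: its centre, 45 mm up, 16.5 mm in -y from the middle slab's centre.
- holder: Open-topped rectangular blue-painted steel holder, fixed to the bench, a small white plate on each short side. Inside 100 mm long (x) and 60 mm wide (y); walls 3 mm thick, floor 4 mm thick, rim 40 mm above the bench. The origin is the centre of its underside, z up, x along its length. A seated slab's centre is 49 mm above it, its length along x. Either short wall will do.

How it is judged:
On the way, in this order (a step that is already met when the one before it is completed fails the run):
1. one lower end of the pile is down inside the holder while the pile is tipped lengthways by 8 degrees or more (x of slab_mid_center in the frame of holder between -0.05 and 0.05 m and y of slab_mid_center in the frame of holder between -0.02 and 0.02 m and z of slab_mid_center in the frame of holder below 0.08 m and (angle between slab_mid_center's own x axis and vertical below 1.4308 rad or angle between slab_mid_center's own x axis and vertical above 1.7108 rad)), for 0.1 s.
2. the pile, still held by the fingers, is brought level within 7 degrees and down to within 12 mm of standing on the holder's floor (x of slab_mid_center in the frame of holder between -0.02 and 0.02 m and y of slab_mid_center in the frame of holder between -0.02 and 0.02 m and z of slab_mid_center in the frame of holder below 0.061 m and angle between slab_mid_center's own x axis and vertical between 1.4408 and 1.7008 rad and contact force between the fingers and slab_left above 0.5 N), for 0.1 s.
At the end, for the whole second after the job is handed in: All three dark slabs stand at rest inside the holder: each centre within 13 mm of the holder's centre along its length, within 34 mm across its width and 40 to 60 mm above its underside, each upright within 20 degrees (x of slab_left_center in the frame of holder between -0.013 and 0.013 m and y of slab_left_center in the frame of holder between -0.034 and 0.034 m and z of slab_left_center in the frame of holder between 0.04 and 0.06 m and angle between each of slab_left_center, slab_mid_center, slab_right_center's own z axis and vertical below 0.35 rad and linear speed of each of slab_left, slab_mid, slab_right below 0.03 m/s and x of slab_mid_center in the frame of holder between -0.013 and 0.013 m and y of slab_mid_center in the frame of holder between -0.034 and 0.034 m and z of slab_mid_center in the frame of holder between 0.04 and 0.06 m and x of slab_right_center in the frame of holder between -0.013 and 0.013 m and y of slab_right_center in the frame of holder between -0.034 and 0.034 m and z of slab_right_center in the frame of holder between 0.04 and 0.06 m); the robot touches nothing.
It also fails if it takes over 45 s, if anything falls off the work surface, if the arm or the gripper's body presses on something with over 40 N, if the wrist force passes 120 N, or if a joint passes its speed limit or range.

### The arm

A 6-joint arm with a two-finger parallel gripper is mounted at the origin on the work surface. World frame = base frame: x ahead of the robot, y to its left, z up, the work surface at z = 0. Lengths are in m, angles in rad, forces in N, time in s.
With the tool pointing down it reaches from about 0.35 to 0.85 m from the base axis. Payload 8.1 kg.
Tool frame: the origin (TCP) lies at the very end of the fingers, on their centre line; the grasp point (between the pads) lies 19 mm behind it (robot.pinch_z is the distance from the TCP to the grasp point, in m); y points along the fingers, x is the direction in which the jaws open and shut, and the axes are right-handed (so a half turn about y gives the same grasp; the last joint's range is limited). The gripper opens to 93 mm and grips with 3 to 60 N. Pads are 15 mm wide; open, the fingers measure 128 mm over their backs; the gripper's body (75 mm by 188 mm) begins 65 mm behind the grasp point.
Start: joints at [-1.219, 0.13, 1.488, -0, 1.523, -0.085], TCP at [0.254, -0.544, 0.219] pointing down, gripper open.
Joint ranges: [-2.96, 2.96], [-0.89, 2.26], [0.02, 2.5], [-1.34, 4.48], [0, 2.73], [-2.66, 2.66]. Speed limits (rad/s): [2.39, 2.39, 2.79, 3.14, 3.14, 3.14].

### API

Orientations are given as a rotation vector (axis times angle).
In Python, from plant import robot gives the robot as it stands.
- The arm moves only by the shell command python3 -m inch 'ROWS' [FORCE]. ROWS is JSON, a list of rows, each a list of 5 numbers: the closure, from -1 (fully open) to 1 (shut), then the shift along the world's x, y, z in m, then the turn about the world's z in rad. A call has 1 to 8 rows; each row is the pose to reach, as a shift and turn from the pose measured when the call began; what a row does not reach only later rows make up. A row lasts 1/8 s, in which the tool goes at most 62.5 mm and 10.7 degrees, less where a joint would pass 70% of its speed; a pose out of reach is approached as far as the arm can. A call with a gripper value outside its range is refused whole. The fingers move at their own pace and stop on an object; FORCE is the grip in N (left out, the last holds). Time passes only in rows, so rows that repeat a pose let the fingers close. It gives the time, the measured TCP pose, the force and the opening at its end, in the units of the state.
- robot.read_state(): the state, without advancing time (a new reading comes with each control period).
- robot.read_camera(name): name is "side" or "top" or "wrist"; returns a dict with "color" (480x640x3 uint8, red, green, blue), "mtx" (3x3 intrinsics, pixels), "R" (3x3) and "t" (3): a world point X has camera coordinates R X + t; the wrist camera has in their place "hand_eye" (4x4, takes a point from camera to tool coordinates, whose origin is the TCP and whose axes are the tool frame's). Camera axes: x right, y down, z forward; pixel columns grow to the right and rows downward; lengths in m; the calibration is good to about 2 mm. A picture is of the moment at which its call begins: read the wrist's pose just before it. There is no depth.
- robot.close_job(): hands the job in, once; it reports no verdict.
The state is a dict: "t": time; "q": joint angles; "dq": joint speeds; "joint_torque": joint torques, N m; "tool_pos": TCP position; "orientation": TCP orientation; "force": force on the tool from outside, world axes, zero at the start; "wrist_torque": the same for the moment, N m; "opening": finger opening in m.
Only numpy, scipy, OpenCV 4.12 (cv2) and the standard library are available. Lean on these libraries where they do the work, as an engineer would, in place of code of your own. Each camera call takes 0.05 s, during which the arm holds its last target. There are 200 camera calls.

## Working session

There is one attempt and no reset: what is moved stays moved. The work goes in short steps, Python scripts to look and compute and a shell command to move; the robot and the scene stay as the last step left them, time stands still between calls to the robot, and variables do not carry over. Pictures are saved under pics/ and viewed, about 8 in all and at most 12, crops included, and the job is handed in when it is done.

```bash
mkdir -p pics; cat > h.py <<'E'
from plant import robot
import numpy as np, cv2
def snap(n,f):
    c=robot.read_camera(n); cv2.imwrite('pics/'+f,c['color'][:,:,::-1]); return c
def ray(c,u,v,z):
    d=np.linalg.inv(c['mtx'])@[u,v,1]; R=np.array(c['R']); o=-R.T@np.array(c['t']); d=R.T@d
    return o+d*(z-o[2])/d[2]
E
python3 - <<'E'
from h import *
a=snap('top','t0.png'); b=snap('side','s0.png')
for c in(a,b): print(c['mtx'].tolist(),np.round(c['R'],3).tolist(),np.round(-np.array(c['R']).T@c['t'],3))
s=robot.read_state(); print(s['tool_pos'],s['orientation'],s['opening'],s['t'],s['force'])
E
ls
```

```text
[[448.3110798448691, 0.0, 321.66208447718407], [0.0, 448.3110798448691, 246.7090969631349], [0.0, 0.0, 1.0]] [[-0.015, -1.0, 0.014], [-0.997, 0.014, -0.082], [0.082, -0.016, -0.997]] [0.48 0.08 0.72]
[[441.2202757736017, 0.0, 323.89093648478], [0.0, 441.2202757736017, 236.18930654867776], [0.0, 0.0, 1.0]] [[-0.988, -0.155, -0.007], [-0.088, 0.594, -0.8], [0.128, -0.789, -0.6]] [0.444 0.683 0.526]
[ 0.25368903 -0.54316664  0.21769784] [-1.3837414   0.88264237 -0.88046815] 0.09306757791162103 0.1 [ 0.90870587 -0.82195853 -0.1405319 ]
h.py
pics
```

View pics/t0.png

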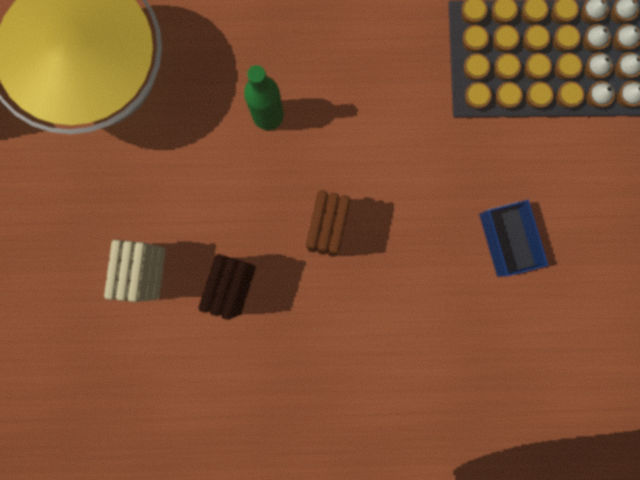

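View pics/s0.png

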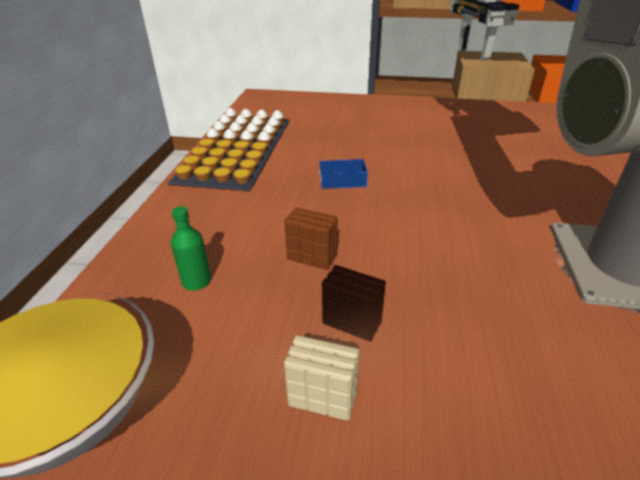

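The top view shows the dark pile at about (227,287), the tan one at (329,222), the cream one at (134,270) and the holder at (514,239). I'll enlarge the dark pile and the holder.

```bash
python3 - <<'E'
import cv2,numpy as np
i=cv2.imread('pics/t0.png')
a=cv2.resize(np.clip(i[245:325,190:265].astype(float)*2.5,0,255).astype('u1'),None,fx=5,fy=5,interpolation=2)
b=cv2.resize(i[195:275,475:555],None,fx=5,fy=5,interpolation=2)
cv2.imwrite('pics/z0.png',np.hstack([a,b]))
E
```

```text
(no output)
```

View pics/z0.png

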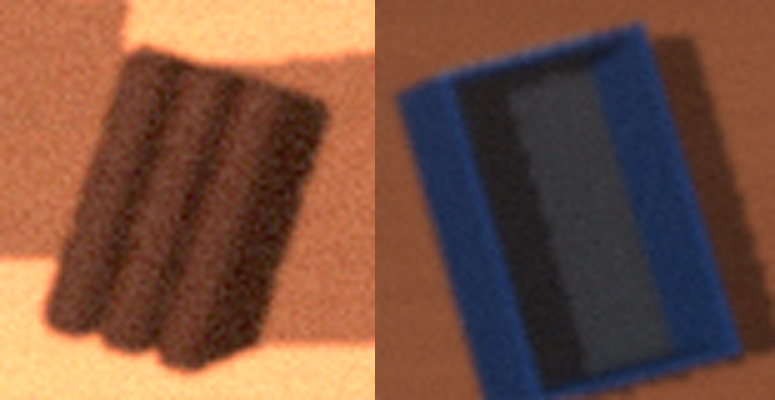

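```bash
python3 - <<'E'
from h import *
c=robot.read_camera('top')
P=[ray(c,190+x/5,245+y/5,.09) for x,y in((130,52),(275,78),(47,325),(195,368))]
H=[ray(c,475+(x-375)/5,195+y/5,.04) for x,y in((645,25),(742,352))]
for p in P+H: print(p.round(4))
P=np.array(P);print(P.mean(0)); d=P[:2].sum(0)-P[2:].sum(0);print(np.degrees(np.arctan2(d[1],d[0])))
print([np.linalg.norm(P[i]-P[j]) for i,j in((0,1),(2,3),(0,2),(1,3))])
d=H[0]-H[1];a=np.arctan2(d[1],d[0]);print(np.degrees(a),np.linalg.norm(d)); m=(H[0]+H[1])/2; print(m+.033*np.array([-np.sin(a),np.cos(a),0]))
from scipy.spatial.transform import Rotation as R
s=robot.read_state();M=R.from_rotvec(s['orientation']).as_matrix();print(M.round(3)); print(s['t']);w=robot.read_camera('wrist');print(np.round(w['hand_eye'],3).tolist(),w['mtx'].tolist())
E
```

```text
[0.5218 0.2186 0.09  ]
[0.5139 0.178  0.09  ]
[0.4462 0.2412 0.09  ]
[0.4337 0.2003 0.09  ]
[ 0.6042 -0.2521  0.04  ]
[ 0.5027 -0.2766  0.04  ]
[0.47888398 0.20954086 0.09      ]
-16.0487002412684
[np.float64(0.04133563469366066), np.float64(0.042853513915810874), np.float64(0.0789407343264141), np.float64(0.08324992351708543)]
13.560760059312232 0.10433758539441475
[ 0.54571006 -0.23224276  0.04      ]
[[ 0.423 -0.     0.906]
 [-0.906  0.001  0.423]
 [-0.001 -1.     0.   ]]
0.15
[[1.0, -0.001, -0.001, 0.0], [0.0, -0.286, 0.958, -0.166], [-0.001, -0.958, -0.286, 0.081], [0.0, 0.0, 0.0, 1.0]] [[421.8755970706949, 0.0, 316.45698906769155], [0.0, 421.8755970706949, 243.95512526041256], [0.0, 0.0, 1.0]]
```

The pile is at about (0.479, 0.209) with yaw -16°, and the holder at about (0.546, -0.232) with yaw +13.6°. The measured sizes fit the given ones. The jaw axis is now at -65° and needs -106° at the pile. I'll move over the pile and check with the wrist camera.

```bash
python3 -m inch '[[-1,0.04,0.06,0.0,0],[-1,0.08,0.12,0.0,-0.1],[-1,0.12,0.18,0,-0.2],[-1,0.16,0.24,0,-0.3],[-1,0.2,0.3,0,-0.4],[-1,0.22,0.35,0,-0.5],[-1,0.22,0.41,0,-0.6],[-1,0.22,0.47,0,-0.7]]'
```

```text
t: 1.2
tool_pos: [0.4718, -0.1022, 0.2178]
orientation: [-1.07, 1.403, -1.402]
force: [1.0, -0.8, 0.5]
opening: 0.0932
```

```bash
python3 -m inch '[[-1,0,0.06,0,-0.02],[-1,0,0.12,0,-0.04],[-1,0,0.18,0,-0.04],[-1,0,0.24,0,-0.04],[-1,0.005,0.3,0,-0.04],[-1,0.007,0.312,0,-0.04],[-1,0.007,0.312,0,-0.04]]'
cat >> h.py <<'E'
from scipy.spatial.transform import Rotation as Rn
def wrist(f):
    s=robot.read_state(); c=robot.read_camera('wrist'); cv2.imwrite('pics/'+f,c['color'][:,:,::-1])
    T=np.eye(4);T[:3,:3]=Rn.from_rotvec(s['orientation']).as_matrix();T[:3,3]=s['tool_pos']
    W=np.linalg.inv(T@c['hand_eye']); c=dict(c,R=W[:3,:3],t=W[:3,3]); np.savez('pics/'+f[:-4],mtx=c['mtx'],R=c['R'],t=c['t']); return s,c
E
python3 - <<'E'
from h import *
s,c=wrist('w1.png')
x=T=Rn.from_rotvec(s['orientation']).as_matrix()[:,0];print(s['t'],s['tool_pos'],np.degrees(np.arctan2(x[1],x[0])))
i=cv2.imread('pics/w1.png');cv2.imwrite('pics/w1b.png',np.clip(i.astype(float)*1.8,0,255).astype('u1'))
E
```

```text
t: 2.08
tool_pos: [0.4786, 0.2101, 0.2174]
orientation: [-1.049, 1.43, -1.429]
force: [-1.0, -0.5, 0.5]
opening: 0.0933
2.075 [0.47859862 0.21009532 0.21744615] -107.45335148476238
```

View pics/w1b.png

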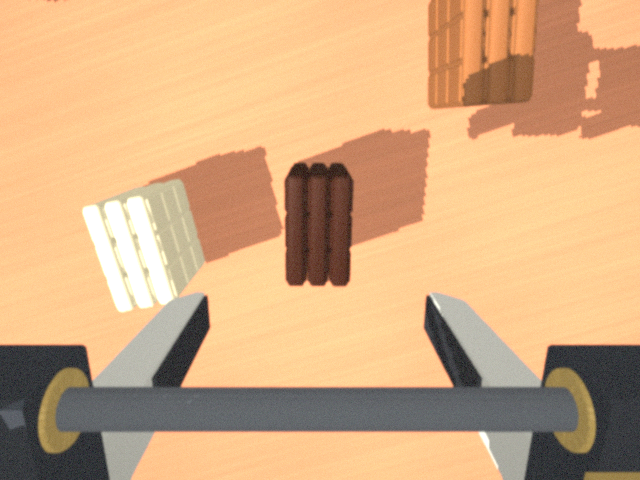

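The pile sits at u 286–351, its top face spans about v 178–285, and it is almost square to the jaws. The cream pile stays well outside the fingers.

```bash
python3 - <<'E'
from h import *
c=dict(np.load('pics/w1.npz'))
P=np.array([ray(c,u,v,.089) for u,v in((286,178),(352,178),(287,285),(350,285))]);print(P.round(4));m=P.mean(0)
d=P[:2].sum(0)-P[2:].sum(0);print(m,np.degrees(np.arctan2(d[1],d[0])),[np.linalg.norm(P[i]-P[j]) for i,j in((0,1),(2,3),(0,2),(1,3))])
E
```

```text
[[0.5239 0.2187 0.089 ]
 [0.5101 0.1749 0.089 ]
 [0.4479 0.2437 0.089 ]
 [0.4337 0.1986 0.089 ]]
[0.478919   0.20897655 0.089     ] -17.671529048917265 [np.float64(0.04591250126506984), np.float64(0.04725503877257938), np.float64(0.08005000207216637), np.float64(0.080025022031366)]
```

The grasp is aligned to within about 1 mm and 0.2°. Next I go down to TCP z = 0.05 and grip.

```bash
python3 -m inch '[[-1,0,-0.001,-0.05,0],[-1,0,-0.001,-0.1,0],[-1,0,-0.001,-0.14,0],[-1,0,-0.001,-0.16,0],[-1,0,-0.001,-0.167,0],[-1,0,-0.001,-0.167,0]]' && python3 -m inch '[[1,0,0,0,0],[1,0,0,0,0],[1,0,0,0,0],[1,0,0,0,0],[1,0,0,0,0],[1,0,0,0,0]]' 25
```

```text
t: 2.88
tool_pos: [0.4791, 0.2071, 0.0508]
orientation: [-1.048, 1.432, -1.432]
force: [0.2, -0.2, -0.3]
opening: 0.0933
t: 3.62
tool_pos: [0.4791, 0.2073, 0.0509]
orientation: [-1.047, 1.432, -1.432]
force: [-0.0, 0.4, 0.8]
opening: 0.0479
```

```bash
python3 -m inch '[[1,0,0,0.02,0],[1,0,0,0.05,0],[1,0,0,0.09,0],[1,0,0,0.13,0],[1,0,0,0.15,0],[1,0,-0.03,0.15,0.05],[1,-0.01,-0.07,0.15,0.12],[1,-0.02,-0.12,0.15,0.2]]' && python3 -m inch '[[1,-0.01,-0.05,0,0.05],[1,-0.02,-0.1,0,0.1],[1,-0.03,-0.15,0,0.17],[1,-0.035,-0.2,0,0.24],[1,-0.04,-0.25,0,0.3],[1,-0.04,-0.3,0,0.34],[1,-0.04,-0.345,0,0.343],[1,-0.04,-0.35,0,0.343]]'
python3 - <<'E'
from h import *
s,c=wrist('w2.png')
x=Rn.from_rotvec(s['orientation']).as_matrix()[:,0];print(s['t'],s['tool_pos'],s['force'],np.degrees(np.arctan2(x[1],x[0])))
i=cv2.imread('pics/w2.png');cv2.imwrite('pics/w2b.png',np.clip(i.astype(float)*1.6,0,255).astype('u1'))
E
```

```text
t: 4.62
tool_pos: [0.4579, 0.0865, 0.1993]
orientation: [-1.16, 1.287, -1.284]
force: [0.3, -0.6, -4.5]
opening: 0.0481
t: 5.62
tool_pos: [0.4167, -0.2656, 0.1976]
orientation: [-1.314, 1.037, -1.03]
force: [0.1, 0.8, -4.4]
opening: 0.0479
5.625 [ 0.4167401  -0.26556442  0.19764676] [ 0.11355081  0.83816908 -4.42025282] -76.4616134751241
```

View pics/w2b.png

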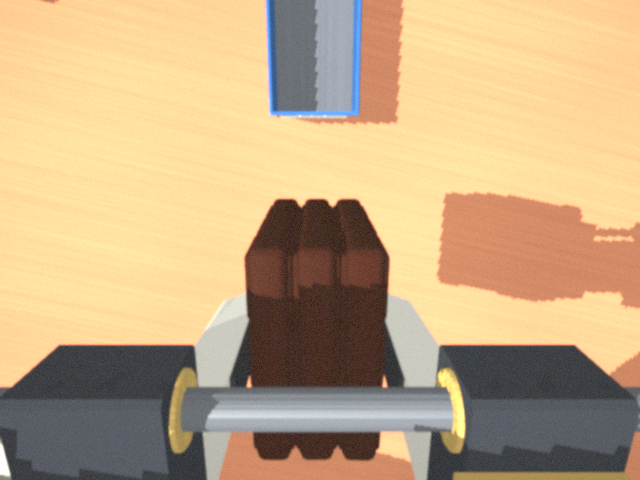

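All three slabs are held (4.4 N). The holder's near short rim runs from (271,115) to (360,114), and its long rims reach the top of the picture at u = 266 and 363.

```bash
python3 - <<'E'
from h import *
c=dict(np.load('pics/w2.npz'));s=robot.read_state()
A,B,C,D=[ray(c,u,v,.04) for u,v in((271,115),(360,114),(266,1),(363,1))]
print(A,B,C,D,np.linalg.norm(A-B),np.linalg.norm(C-D))
d=C+D-A-B;a=np.arctan2(d[1],d[0]);print(np.degrees(a)); e=np.array([np.cos(a),np.sin(a),0]);m=(A+B)/2;h=m+.053*e;print('holder',h)
for a in(np.radians(13.55),):
  e=np.array([np.cos(a),np.sin(a),0]);n=np.array([-e[1],e[0],0]);h=m+.053*e;r=s['tool_pos']-h;print(h,r@e,r@n)
E
```

```text
[ 0.48887286 -0.21366979  0.04      ] [ 0.50475774 -0.27688757  0.04      ] [ 0.56087808 -0.19528282  0.04      ] [ 0.57626484 -0.25956757  0.04      ] 0.06518295228246024 0.06610053669207093
13.971929771034004
holder [ 0.54824725 -0.23248202  0.04      ]
[ 0.54834009 -0.23286111  0.04      ] -0.13522434602603936 -6.933406638861476e-05
```

Both measurements put the holder at (0.547, -0.2325), yaw 13.7°. My tipping plan works in the holder's frame:
1. Rest the pile's -x lower end on the -x short rim, with the pile 17 mm off centre.
2. Lower the arm while moving +x, so the pile turns in the pads and its +x end dips into the holder.

First I move to just above the rim.

```bash
python3 -m inch '[[1,0.04,0.01,-0.01,0],[1,0.08,0.02,-0.03,0],[1,0.11,0.027,-0.05,0],[1,0.1145,0.028,-0.07,0],[1,0.1145,0.028,-0.09,0],[1,0.1145,0.028,-0.097,0],[1,0.1145,0.028,-0.099,0],[1,0.1145,0.028,-0.099,0]]'
```

```text
t: 6.68
tool_pos: [0.5315, -0.2372, 0.0996]
orientation: [-1.314, 1.036, -1.031]
force: [0.8, 0.1, -4.4]
opening: 0.0479
```

```bash
python3 -m inch '[[1,0,0,-0.004,0],[1,0,0,-0.007,0],[1,0.003,0.0007,-0.009,0],[1,0.006,0.0014,-0.011,0],[1,0.006,0.0014,-0.011,0]]'
```

```text
t: 7.3
tool_pos: [0.5378, -0.2357, 0.0888]
orientation: [-1.314, 1.036, -1.031]
force: [-1.6, 0.9, -0.1]
opening: 0.0479
```

Contact on the rim changed the force by 4.3 N. I continue the tip.

```bash
python3 -m inch '[[1,0.003,0.0007,-0.003,0],[1,0.006,0.0014,-0.006,0],[1,0.009,0.002,-0.009,0],[1,0.010,0.0025,-0.011,0],[1,0.010,0.0025,-0.011,0]]'
python3 - <<'E'
from h import *
c=snap('side','s1.png'); P=c['R']@[.547,-.2325,.07]+c['t'];p=c['mtx']@P;u,v=(p[:2]/p[2]).astype(int);print(u,v)
i=cv2.imread('pics/s1.png')[v-60:v+60,u-75:u+75];cv2.imwrite('pics/s1b.png',cv2.resize(np.clip(i*1.8,0,255).astype('u1'),None,fx=5,fy=5,interpolation=2))
E
```

```text
t: 7.92
tool_pos: [0.5503, -0.233, 0.0794]
orientation: [-1.312, 1.032, -1.034]
force: [2.7, 3.7, 5.3]
opening: 0.0477
343 153
```

View pics/s1b.png

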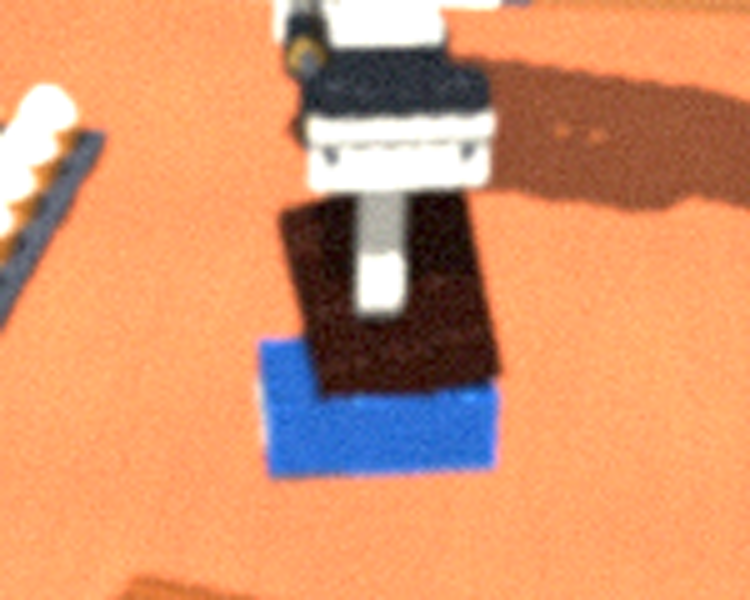

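The +x end is dipping in. I'll fit the tilt from the outline corners.

```bash
cat >> h.py <<'E'
from scipy.optimize import least_squares
def fit(c,obs,keys,yaw=13.6,x0=(0,0,0)):
    # obs pixel corners of the +y face; keys in (sx,sz); params tilt,+ shift of centre along e and z
    s=robot.read_state();a=np.radians(yaw);e=np.array([np.cos(a),np.sin(a),0]);n=np.array([-e[1],e[0],0]);z=np.array([0,0,1.])
    piv=s['tool_pos']+.019*z
    def f(p,res=True):
        t,dx,dz=p;al=np.cos(t)*e-np.sin(t)*z;no=np.sin(t)*e+np.cos(t)*z
        cen=piv+dx*al+(dz-.025)*no
        P=np.array([cen+.0245*n+.042*k[0]*al+.045*k[1]*no for k in keys]);q=(c['mtx']@(P@np.array(c['R']).T+c['t']).T).T;q=q[:,:2]/q[:,2:]
        return np.r_[(q-obs).ravel(),p[1:]*300] if res else cen
    r=least_squares(f,x0);cen=f(r.x,False);d=cen-[.547,-.2325,0]
    print('tilt',np.degrees(r.x[0]),'slip',r.x[1:],'rms',np.sqrt(np.mean(r.fun**2)),'holder xyz',d@e,d@n,cen[2])
E
python3 - <<'E'
from h import *
c=robot.read_camera('side')
o=np.array([(280,212),(465,193),(500,375)])/5+[343-75,153-60]
fit(c,o,[(1,1),(-1,1),(-1,-1)])
print(robot.read_state()['force'])
E
```

```text
tilt 8.399916420702418 slip [-0.00376775  0.00898278] rms 1.6093338602304856 holder xyz -0.003028227879472417 -0.001238149256562549 0.08305444472064621
[2.32969568 2.99034744 6.6320839 ]
```

```bash
python3 -m inch '[[1,0.001,0.0002,-0.002,0],[1,0.002,0.0005,-0.004,0],[1,0.003,0.0007,-0.006,0],[1,0.004,0.001,-0.007,0],[1,0.004,0.001,-0.007,0]]'
python3 - <<'E'
from h import *
c=snap('side','s2.png');u,v=343,153
i=cv2.imread('pics/s2.png')[v-60:v+60,u-75:u+75];cv2.imwrite('pics/s2b.png',cv2.resize(np.clip(i*1.8,0,255).astype('u1'),None,fx=5,fy=5,interpolation=2))
E
```

```text
t: 8.65
tool_pos: [0.5561, -0.2318, 0.0734]
orientation: [-1.309, 1.029, -1.036]
force: [2.4, 3.9, 5.7]
opening: 0.0479
```

View pics/s2b.png

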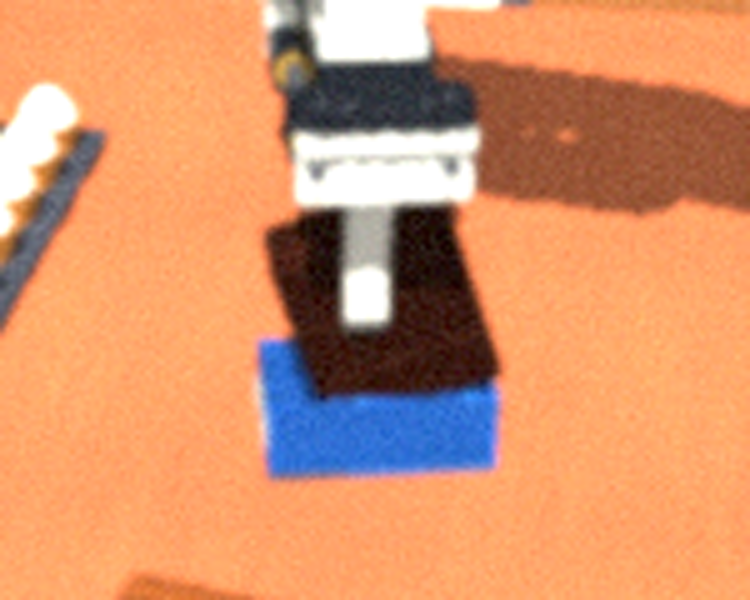

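```bash
python3 - <<'E'
from h import *
c=robot.read_camera('side')
o=np.array([(267,232),(498,375)])/5+[343-75,153-60]
fit(c,o,[(1,1),(-1,-1)])
s=robot.read_state();print(s['force'],s['wrist_torque'],s['t'])
x=Rn.from_rotvec(s['orientation']).as_matrix();print(x.round(3))
E
```

```text
tilt 12.267668067612561 slip [-0.00662069  0.0094194 ] rms 1.7483889629452043 holder xyz -0.0007505907017066222 -0.0013870613112304244 0.07852489858872835
[3.88773972 4.34271633 6.08908439] [ 0.86329409 -0.11392767 -0.16670047] 8.75
[[ 0.235  0.005  0.972]
 [-0.972 -0.     0.235]
 [ 0.002 -1.     0.004]]
```

Tilt is about 12°. A bit more tip first, then I slide the raised end off the rim in +x, keeping the height.

```bash
python3 -m inch '[[1,0.001,0.0002,-0.002,0],[1,0.002,0.0005,-0.004,0],[1,0.002,0.0005,-0.004,0],[1,0.004,0.001,-0.004,0],[1,0.006,0.0015,-0.004,0],[1,0.008,0.002,-0.004,0],[1,0.008,0.002,-0.004,0]]'
python3 - <<'E'
from h import *
s=robot.read_state();print(s['force'],s['wrist_torque'],s['t'])
E
```

```text
t: 9.62
tool_pos: [0.5636, -0.2295, 0.0683]
orientation: [-1.31, 1.03, -1.035]
force: [0.8, 0.6, -4.2]
opening: 0.0482
[ 0.83939008  0.62871532 -4.22392334] [-0.00278711 -0.06998451 -0.03495289] 9.625
```

The pile hangs free again (-4.2 N), clear of the rim. Next I lower it a little and look.

```bash
python3 -m inch '[[1,0,0,-0.003,0],[1,0,0,-0.006,0],[1,0,0,-0.006,0]]'
python3 - <<'E'
from h import *
s=robot.read_state();print(s['force'],s['wrist_torque'],s['t'])
c=snap('side','s3.png');u,v=343,153
i=cv2.imread('pics/s3.png')[v-60:v+60,u-75:u+75];cv2.imwrite('pics/s3b.png',cv2.resize(np.clip(i*1.8,0,255).astype('u1'),None,fx=5,fy=5,interpolation=2))
E
```

```text
t: 10.0
tool_pos: [0.5658, -0.2294, 0.064]
orientation: [-1.307, 1.027, -1.037]
force: [5.2, 3.6, 3.2]
opening: 0.0478
[5.21515324 3.56570966 3.18800875] [ 0.66862962 -0.56436127 -0.10583494] 10.0
```

View pics/s3b.png

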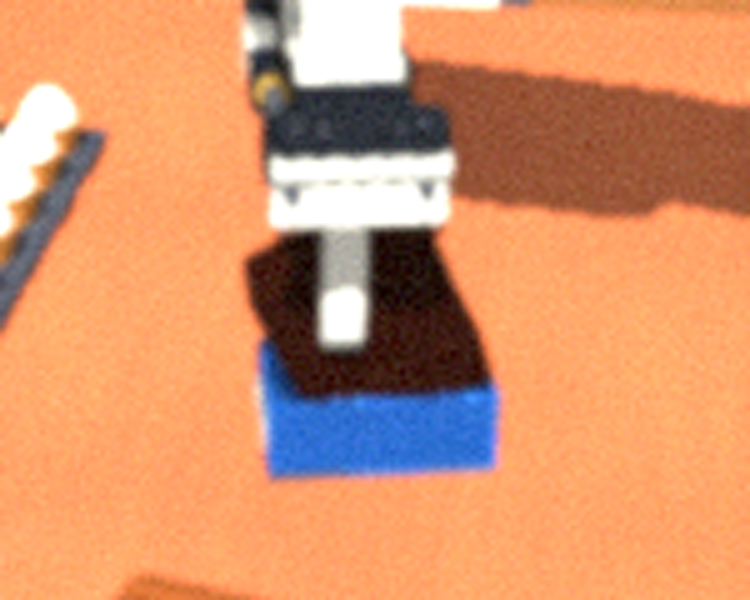

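```bash
python3 -m inch '[[1,0.003,0.0007,0.001,0],[1,0.006,0.0015,0.001,0],[1,0.006,0.0015,0.001,0]]'
python3 - <<'E'
from h import *
s=robot.read_state();print(s['tool_pos'],s['force'],s['wrist_torque'],s['t'])
c=dict(robot.read_camera('side'))
o=np.array([(248,264),(493,385)])/5+[343-75,153-60]
s['tool_pos'];fit(c,o-[1.2,0],[(1,1),(-1,-1)])
E
```

```text
t: 10.42
tool_pos: [0.5715, -0.2277, 0.0643]
orientation: [-1.308, 1.027, -1.036]
force: [0.1, -0.2, -3.9]
opening: 0.048
[ 0.57147714 -0.22772858  0.06430388] [ 0.08584738 -0.19875848 -3.90452853] [0.04659007 0.01689577 0.00993374] 10.425
tilt 17.891402844309596 slip [-0.01135471  0.00645811] rms 1.9484469914112947 holder xyz 0.008301853850278014 -0.0011410927448134197 0.06917548950834662
```

Free of the wall, tilt about 18°, centre at about 69 mm: step 1 is met with margin. Lowering until the +x end touches the floor.

```bash
python3 -m inch '[[1,0,0,-0.003,0],[1,0,0,-0.006,0],[1,0,0,-0.008,0],[1,0,0,-0.008,0]]'
```

```text
t: 10.98
tool_pos: [0.5743, -0.2277, 0.0619]
orientation: [-1.305, 1.022, -1.04]
force: [-6.5, 9.4, 28.5]
opening: 0.0478
```

The +x end is on the floor, and the contact height fits an 18° tilt with almost no slip in the pads. I level it about that corner by moving -x and lowering together.

```bash
python3 -m inch '[[1,-0.003,-0.0007,-0.0005,0],[1,-0.006,-0.0014,-0.0015,0],[1,-0.009,-0.0021,-0.003,0],[1,-0.012,-0.0028,-0.004,0],[1,-0.012,-0.0028,-0.004,0]]'
python3 - <<'E'
from h import *
c=snap('side','s4.png');u,v=343,153
i=cv2.imread('pics/s4.png')[v-60:v+60,u-75:u+75];cv2.imwrite('pics/s4b.png',cv2.resize(np.clip(i*1.8,0,255).astype('u1'),None,fx=5,fy=5,interpolation=2))
E
```

```text
t: 11.6
tool_pos: [0.5682, -0.2299, 0.062]
orientation: [-1.297, 1.013, -1.047]
force: [14.8, 9.3, 10.2]
opening: 0.0479
```

View pics/s4b.png

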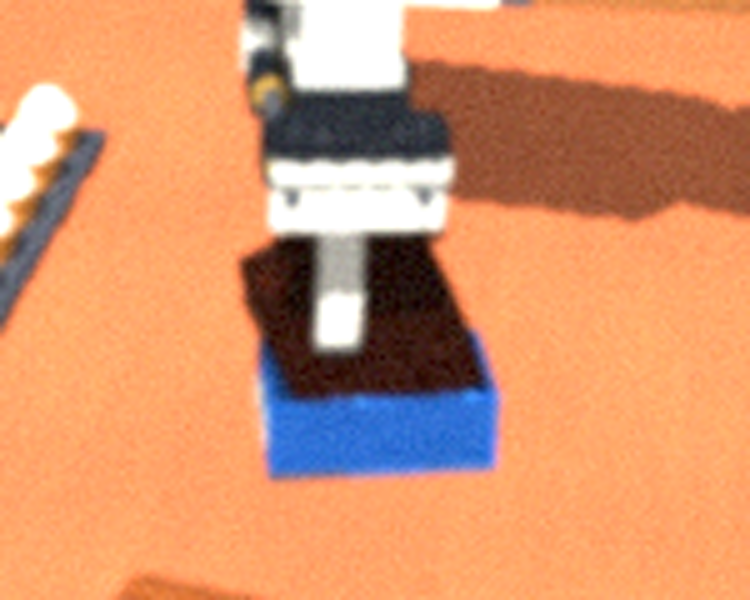

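Still tipped about 17°, with the arm yielding against the pads' turning friction. I'll ease the grip to 10 N so the pile turns in the pads more easily, and go on levelling.

```bash
python3 -m inch '[[1,-0.003,-0.0007,0,0],[1,-0.006,-0.0014,-0.001,0],[1,-0.009,-0.0021,-0.002,0],[1,-0.012,-0.0028,-0.004,0],[1,-0.012,-0.0028,-0.004,0]]' 10
python3 - <<'E'
from h import *
s=robot.read_state();print(s['wrist_torque'],s['t'])
c=snap('side','s5.png');u,v=343,153
i=cv2.imread('pics/s5.png')[v-60:v+60,u-75:u+75];cv2.imwrite('pics/s5b.png',cv2.resize(np.clip(i*1.8,0,255).astype('u1'),None,fx=5,fy=5,interpolation=2))
E
```

```text
t: 12.28
tool_pos: [0.5597, -0.2332, 0.0603]
orientation: [-1.294, 1.006, -1.052]
force: [9.2, 1.8, 4.7]
opening: 0.0477
[ 0.61800965 -1.78877537  0.0717582 ] 12.275
```

```bash
python3 -m inch '[[1,-0.003,0,-0.001,0],[1,-0.006,0,-0.002,0],[1,-0.009,0,-0.004,0],[1,-0.012,0,-0.006,0],[1,-0.012,0,-0.006,0]]' 10
python3 - <<'E'
from h import *
s=robot.read_state();print(s['wrist_torque'],s['t'],Rn.from_rotvec(s['orientation']).as_matrix().round(3))
c=snap('side','s6.png');u,v=343,153
i=cv2.imread('pics/s6.png')[v-60:v+60,u-75:u+75];cv2.imwrite('pics/s6b.png',cv2.resize(np.clip(i*1.8,0,255).astype('u1'),None,fx=5,fy=5,interpolation=2))
E
```

```text
t: 12.95
tool_pos: [0.5513, -0.2345, 0.0573]
orientation: [-1.291, 0.999, -1.059]
force: [7.7, 1.1, 8.0]
opening: 0.0478
[ 0.19551578 -1.43554962  0.06968303] 12.95 [[ 0.235  0.041  0.971]
 [-0.972 -0.006  0.236]
 [ 0.015 -0.999  0.038]]
```

View pics/s6b.png

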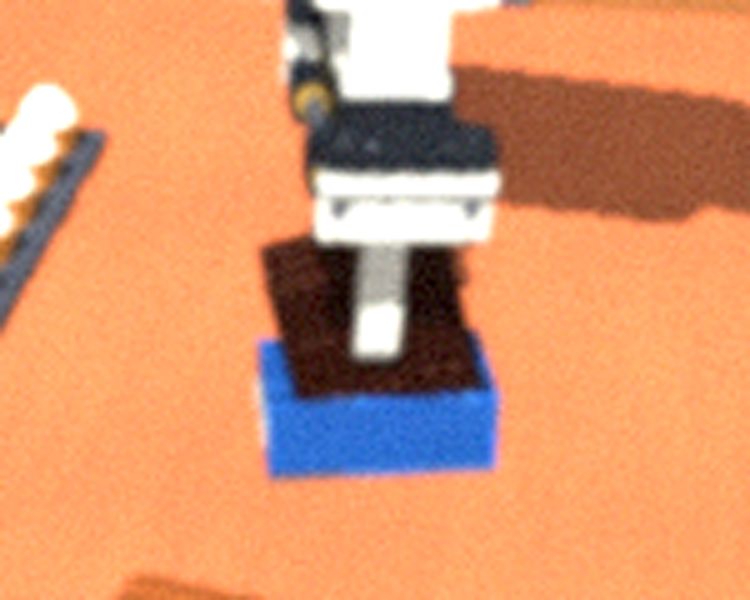

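Tilt is now about 9°, with the +x end down. One more step the same way.

```bash
python3 -m inch '[[1,-0.003,0,-0.002,0],[1,-0.006,0,-0.004,0],[1,-0.009,0,-0.006,0],[1,-0.011,0,-0.007,0],[1,-0.011,0,-0.007,0]]' 10
python3 - <<'E'
from h import *
s=robot.read_state();print(s['wrist_torque'],s['t'])
c=snap('side','s7.png');u,v=343,153
i=cv2.imread('pics/s7.png')[v-60:v+60,u-75:u+75];cv2.imwrite('pics/s7b.png',cv2.resize(np.clip(i*1.8,0,255).astype('u1'),None,fx=5,fy=5,interpolation=2))
# tilt cue: leftmost dark column per row on the slabs' +x edge
g=cv2.imread('pics/s7.png')[v-12:v+18,u-75:u+20].astype(int); print([(r,int(np.argmax(g[r].sum(1)<110))) for r in range(0,30,2)])
g=cv2.imread('pics/s6.png')[v-12:v+18,u-75:u+20].astype(int); print([(r,int(np.argmax(g[r].sum(1)<110))) for r in range(0,30,2)])
E
```

```text
t: 13.62
tool_pos: [0.5424, -0.2362, 0.0523]
orientation: [-1.29, 0.995, -1.064]
force: [2.8, -0.8, 5.3]
opening: 0.0482
[-0.34983633 -0.71559191  0.03310147] 13.625
[(0, 63), (2, 57), (4, 57), (6, 57), (8, 58), (10, 58), (12, 58), (14, 58), (16, 59), (18, 59), (20, 59), (22, 59), (24, 59), (26, 59), (28, 60)]
[(0, 59), (2, 53), (4, 53), (6, 54), (8, 54), (10, 54), (12, 55), (14, 56), (16, 56), (18, 57), (20, 57), (22, 57), (24, 58), (26, 58), (28, 59)]
```

View pics/s7b.png

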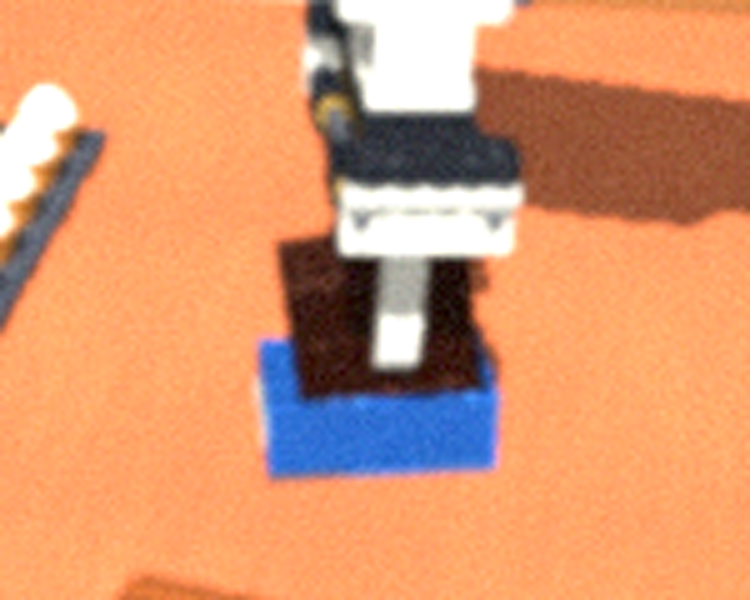

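The near slab leans about 4–5°, and the ones behind lag it slightly. I'll press down more, with a small -x shift, so the floor levels them all.

```bash
python3 -m inch '[[1,-0.002,0.001,-0.003,0],[1,-0.004,0.001,-0.006,0],[1,-0.005,0.002,-0.008,0],[1,-0.006,0.002,-0.009,0],[1,-0.006,0.002,-0.009,0]]' 10
python3 - <<'E'
from h import *
s=robot.read_state();print(s['wrist_torque'],s['t'])
c=snap('side','s8.png');u,v=343,153
for f in('s7','s8'):
  g=cv2.imread(f'pics/{f}.png')[v-12:v+18,u-75:u+75].astype(int); d=g.sum(2)<110; print([(r,int(np.argmax(d[r])),149-int(np.argmax(d[r][::-1]))) for r in range(0,30,2)])
i=cv2.imread('pics/s8.png')[v-60:v+60,u-75:u+75];a=cv2.resize(np.clip(i*1.8,0,255).astype('u1'),None,fx=2.6,fy=2.6,interpolation=2)
t=robot.read_camera('top')['color'][195:285,475:570,::-1];b=cv2.resize(np.clip(t*1.8,0,255).astype('u1'),(330,312),interpolation=2)
w=robot.read_camera('wrist')['color'][:,:,::-1];w=cv2.resize(np.clip(w[100:480]*1.8,0,255).astype('u1'),(480,285))
o=np.zeros((600,722,3),'u1');o[:312,:390]=a;o[:312,392:722]=b;o[314:599,:480]=w;cv2.imwrite('pics/m8.png',o)
E
```

```text
t: 14.3
tool_pos: [0.538, -0.2369, 0.0458]
orientation: [-1.291, 0.99, -1.069]
force: [-0.7, -5.9, 10.1]
opening: 0.0479
[-0.85686775 -0.08268696 -0.02630161] 14.3
[(0, 63, 65), (2, 57, 66), (4, 57, 93), (6, 57, 93), (8, 58, 93), (10, 58, 93), (12, 58, 93), (14, 58, 93), (16, 59, 93), (18, 59, 94), (20, 59, 95), (22, 59, 95), (24, 59, 95), (26, 59, 95), (28, 60, 95)]
[(0, 67, 68), (2, 59, 68), (4, 59, 68), (6, 60, 69), (8, 60, 96), (10, 60, 96), (12, 60, 95), (14, 60, 95), (16, 60, 95), (18, 60, 96), (20, 60, 96), (22, 60, 96), (24, 60, 96), (26, 60, 95), (28, 60, 96)]
```

The outline is now level (+x edge at column 59–60, -x edge at 95–96 over the whole height) and the pile presses on the floor. I unload, release, and regrip lightly once to be sure all three are settled while held.

```bash
python3 -m inch '[[1,0,0,0.001,0],[-1,0,0,0.002,0],[-1,0,0,0.004,0],[-1,0,0,0.004,0]]' 
python3 -m inch '[[1,0,0,0.001,0],[1,0,0,0.001,0],[1,0,0,0.001,0],[1,0,0,0.001,0],[1,0,0,0.001,0],[1,0,0,0.001,0]]' 5
python3 -m inch '[[-1,0,0,0,0],[-1,0,0,0,0],[-1,0,0,0,0],[-1,0,0,0.005,0],[-1,0,0,0.03,0],[-1,0,0,0.08,0],[-1,0,0,0.13,0],[-1,-0.02,0,0.17,0]]'
python3 -m inch '[[-1,-0.06,0,0.01,0],[-1,-0.12,0,0.01,0],[-1,-0.12,0,0.01,0]]'
python3 - <<'E'
from h import *
c=snap('side','s9.png');u,v=343,153
g=cv2.imread('pics/s9.png')[v-30:v+20,u-75:u+75].astype(int); d=g.sum(2)<110; print([(r,int(np.argmax(d[r])),149-int(np.argmax(d[r][::-1]))) for r in range(0,50,3)])
i=cv2.imread('pics/s9.png')[v-60:v+60,u-75:u+75];a=cv2.resize(np.clip(i*1.8,0,255).astype('u1'),None,fx=2.6,fy=2.6,interpolation=2)
t=snap('top','t9.png')['color'][185:295,460:570,::-1];b=cv2.resize(np.clip(t*1.8,0,255).astype('u1'),(330,312),interpolation=2)
w,cc=wrist('w9.png');w=cv2.imread('pics/w9.png');w=cv2.resize(np.clip(w*1.8,0,255).astype('u1'),(380,285))
o=np.zeros((600,722,3),'u1');o[:312,:390]=a;o[:312,392:722]=b;o[314:599,:380]=w;cv2.imwrite('pics/m9.png',o)
E
```

```text
t: 14.95
tool_pos: [0.538, -0.2369, 0.0498]
orientation: [-1.291, 0.99, -1.069]
force: [0.1, 0.2, -0.0]
opening: 0.0735
t: 15.7
tool_pos: [0.5381, -0.2369, 0.0509]
orientation: [-1.291, 0.99, -1.069]
force: [-0.0, 0.3, 0.2]
opening: 0.0477
t: 16.7
tool_pos: [0.5189, -0.2371, 0.2238]
orientation: [-1.291, 0.987, -1.071]
force: [-0.0, -0.4, 0.7]
opening: 0.0928
t: 17.08
tool_pos: [0.396, -0.2368, 0.234]
orientation: [-1.29, 0.988, -1.073]
force: [1.4, -0.3, -0.5]
opening: 0.093
[(0, 0, 149), (3, 0, 149), (6, 0, 149), (9, 0, 149), (12, 0, 149), (15, 0, 149), (18, 72, 94), (21, 61, 95), (24, 61, 96), (27, 61, 96), (30, 61, 96), (33, 61, 96), (36, 61, 96), (39, 60, 96), (42, 60, 96), (45, 60, 96), (48, 60, 87)]
```

View pics/m9.png

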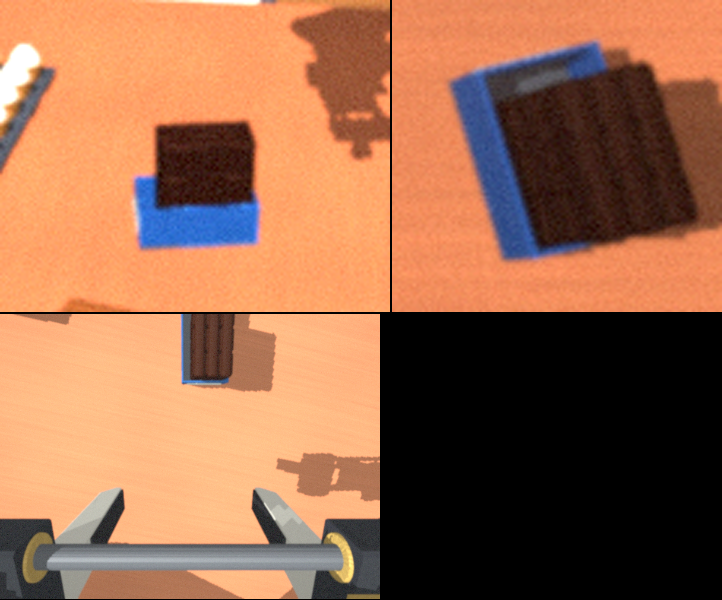

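The pile stands level with all three slabs inside the holder. It sits near the -x wall, where the most it can be off centre is 8 mm (13 mm is allowed). The gripper is open and clear, so I hand in.

```bash
python3 -c "
from plant import robot
print(robot.close_job())"
```

```text
the job is handed in; nothing more can be done
None
```

The three dark slabs are standing level in the holder, and I handed the job in at about 17 s. No verdict was reported.

**How it went:**
- I gripped the pile across its width at 25 N. The moves cannot tilt the tool, so I tipped the pile by resting one lower end on a short rim of the holder.
- That dipped the other end inside at roughly 17–18°, with the slab centre at about 69 mm. I then lowered that end to the floor and brought the pile level by moving back and down, with the grip eased to 10 N.
- I released, gripped lightly once more at 5 N so the "level while held" step was met with all slabs settled, then opened and moved away.

**Last checks:** Side, top and wrist views show all three slabs upright and level in the holder, and the gripper clear. They sit towards one short wall; by the given sizes that is at most 8 mm off centre, and 13 mm is allowed.

**What disagreed or went off plan:**
- **Slip in the pads:** the camera fits suggested the pile slid 6–9 mm in the pads during tipping. The height at which it touched the floor suggested almost none.
- **Forces:** the tipped end met the floor harder than planned, about 29 N at the wrist. The raised end also touched the short wall once more on the way down. Both were well under the 120 N limit.
- **Uneven levelling:** the slabs behind the near one lagged it slightly during levelling. The final press onto the floor evened them out.

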